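# Load the guide fixture: V-block, then step block

## Task

Load the steel guide fixture on the granite bench: the V-block belongs fully home against the end stop, under the bridge, and the step block right behind it, pushed up against it. Slide both parts along the granite without lifting or tipping them, in through the flared mouth, and do not shift the other things on the bench.

Things in the scene. Friction and masses are not known exactly. Their poses are not given: they have to be found in the camera images.
- fixture: Fixed steel guide: dead-end lane 70 mm wide, open on top, floor the bare granite. Origin: on the granite, middle of the end stop's inner face. +x points from mouth into the stop (about world +y), y across, z up: the lane is x -130 to 0. Rails 18 thick, 30 high. Stop 45 high. Loaded, the V-block's origin is at x -40, y 0, the step block's at x -120, y 0 (its tail 30 mm out of the rails).
- lane_mouth (a point): Middle of the flared mouth, on the granite, 165 mm before the end stop's inner face. The mouth is about 105 mm wide and narrows to the 70 mm lane over 35 mm; its walls are 30 mm high.
- bridge (a point): Centre of the underside of the fixed bridge bar across the lane, 52 mm above the granite, 19 mm before the end stop's inner face. Bar 22 mm along the lane, 106 across, 12 thick (top 64 mm above the granite): the parts pass below it but cannot be put in from above there.
- vblock: Loose aluminium V-block, 80 mm long (its x), 64 wide, 45 high, a V groove 48 wide and 27 deep along its top. Origin: centre of underside; z up. 0.3 to 0.6 kg. Starts 260 to 400 mm before the stop, 80 to 95 mm to one side of the lane's axis, its length within 0.2 rad of the lane's. Goes in lengthwise, either end first.
- stepblock: Loose aluminium step block (staircase), 80 mm long (its x), 64 wide; steps 25, 35, 45 mm high rising towards +x, each about 27 long. Origin: centre of underside; z up. 0.3 to 0.6 kg. Starts like the V-block on the other side of the lane's axis (which is on which side varies). Goes in lengthwise, either end first.
- ring_gauge: Bystander: steel ring gauge lying flat, 70 mm outside diameter, 22 mm high. Origin: centre of its underside.
- plug_gauge: Bystander: dark steel disc gauge, 48 mm diameter, 30 mm high. Origin: centre of its underside.
- parallel: Bystander: steel parallel bar, 150 mm (its x) x 25 mm x 22 mm high. Origin: centre of its underside.
- cup: Bystander: open steel cup, 84 mm diameter, 85 mm high. Origin: centre of its underside.
- driver: Bystander: screwdriver with a black handle, about 200 mm long, lying along its x on the bench, on the robot's right. Origin: under the tool, on the bench.

How it is judged:
By the outcome, as a careful person would: the job done as asked, in the order asked, and still so for the second after the job is handed in, with the robot touching nothing.
It also fails if it takes over 72 s, if anything falls off the work surface, if the arm or the gripper's body presses on something with over 40 N, if the wrist force passes 120 N, or if a joint passes its speed limit or range.

## Robot

A 7-joint arm with a two-finger parallel gripper is mounted at the origin on the work surface. World frame = base frame: x ahead of the robot, y to its left, z up, the work surface at z = 0. Lengths are in m, angles in rad, forces in N, time in s.
With the tool pointing down it reaches from about 0.425 to 0.875 m from the base axis. Payload 8.4 kg.
Tool frame: the origin (TCP) lies at the very end of the fingers, on their centre line; the grasp point (between the pads) lies 19 mm behind it; z points along the fingers, y is the line along which they close (so a half turn about z gives the same grasp; the last joint's range is limited). The gripper opens to 87 mm and grips with 3 to 60 N. Pads are 19 mm wide; open, the fingers measure 117 mm over their backs; the gripper's body (75 mm by 190 mm) begins 51 mm behind the grasp point.
Start: joints at [-1.29, 0.333, 0.04, 1.465, -0.013, 1.343, -0.059], TCP at [0.241, 0.604, 0.223] pointing down, gripper open.
Joint ranges: [-2.58, 2.58], [-0.38, 2.09], [-1.3, 1.39], [0.25, 2.4], [-1.5, 4.64], [0.08, 2.09], [-2.65, 2.65]. Speed limits (rad/s): [2.22, 2.22, 2.79, 2.79, 3.14, 3.14, 3.14].

## Interface

Orientations are given as a unit quaternion [x, y, z, w].
In Python, from cell import arm, optics, sensors gives the robot as it stands (arm), with the cameras (optics) and the readings (sensors).
- The arm moves only by the shell command python3 drive.py [FORCE], which reads ROWS from standard input. ROWS is one flat JSON list of numbers that holds 1 to 12 rows one after another, with no inner brackets; each row has 5 numbers: dx, dy, dz in m, then a turn about the tool's z in rad, then the opening from 0.0 (shut) to 1.0 (fully open); each row shifts and turns the commanded pose from where the row before left it, along the tool's axes as they then stand; what a row does not reach is not made up. A row lasts 1/10 s, in which the tool goes at most 0.05 m and 0.15 rad, less where a joint would pass 70% of its speed; a pose out of reach is approached as far as the arm can. The fingers move at their own pace and stop on an object; FORCE is the grip in N (left out, the last holds). Time passes only in rows, so rows that do not move let the fingers close. It prints the time, the measured TCP pose, the force, the opening and the grip force at its end. Input that does not fit is refused with a message, and nothing moves.
- sensors.observe(): the state, without advancing time (a new reading comes with each control period).
- optics.capture(name): name is "scene" or "side" or "wrist"; returns a dict with "pixels" (480x640x3 uint8, blue, green, red), "fx", "fy", "cx", "cy" (pixels), "pose" (4x4, takes a point from camera to world coordinates); the wrist camera has in their place "hand_eye" (4x4, takes a point from camera to tool coordinates, whose origin is the TCP and whose axes are the flange's). Camera axes: x right, y up, looking along -z (the intrinsics and any distortion apply to the point x, -y, -z); pixel columns grow to the right and rows downward; lengths in m; the calibration is good to about 2 mm. A picture is of the moment at which its call begins: read the wrist's pose just before it. There is no depth.
- arm.hand_in(): hands the job in; it is judged then, once.
The state is a dict: "clock": time; "qpos": joint angles; "qvel": joint speeds; "effort": joint torques, N m; "eef_pos": TCP position; "tool_rot": TCP orientation; "contact_force": force on the tool from outside, world axes, zero at the start; "moment": the same for the moment, N m; "width": opening from 0.0 (shut) to 1.0 (fully open); "finger_force": force on a finger pad.
Only numpy, scipy, OpenCV 4.12 (cv2) and the standard library are available. Lean on these libraries where they do the work, as an engineer would, in place of code of your own. Each camera call takes 0.05 s, during which the arm holds its last target. There are 200 camera calls.

## Working session

There is one attempt and no reset: what is moved stays moved. The work goes in short steps, Python scripts to look and compute and a shell command to move; the robot and the scene stay as the last step left them, time stands still between calls to the robot, and variables do not carry over. Pictures are saved under pics/ and viewed, at most 12 in all, crops included, and the job is handed in when it is done.

```bash
ls; mkdir -p pics; cat > h.py <<'E'
import numpy as np, cv2
from cell import arm, optics, sensors
from scipy.spatial.transform import Rotation as R
E
python3 - <<'E'
from h import *
s=sensors.observe(); print(s['clock'],s['eef_pos'],s['tool_rot'])
import pickle
d={}
for n in ['scene','side']:
    c=optics.capture(n); d[n]=c; cv2.imwrite(f'pics/{n}0.png',c['pixels']); print(n,c['fx'],c['fy'],c['cx'],c['cy'],[k for k in c]); print(np.round(c['pose'],3))
pickle.dump(d,open('v0.pkl','wb'))
E
```

```text
cell.py
drive.py
pics
0.0 [0.24083286 0.6032136  0.22168059] [ 1.88785038e-01  9.82018103e-01 -8.04722947e-04 -8.87111551e-05]
scene 479.3551532249021 479.3551532249021 321.639674311336 237.2698209983809 ['pixels', 'fx', 'fy', 'cx', 'cy', 'pose']
[[-0.285 -0.686  0.67   1.34 ]
 [ 0.959 -0.211  0.191  0.212]
 [ 0.01   0.696  0.718  0.863]
 [ 0.     0.     0.     1.   ]]
side 492.0783577088596 492.0783577088596 314.3714641890991 234.60321395696428 ['pixels', 'fx', 'fy', 'cx', 'cy', 'pose']
[[ 0.682  0.526 -0.509 -0.04 ]
 [-0.731  0.481 -0.483 -0.607]
 [-0.01   0.702  0.713  0.98 ]
 [ 0.     0.     0.     1.   ]]
```

View pics/scene0.png

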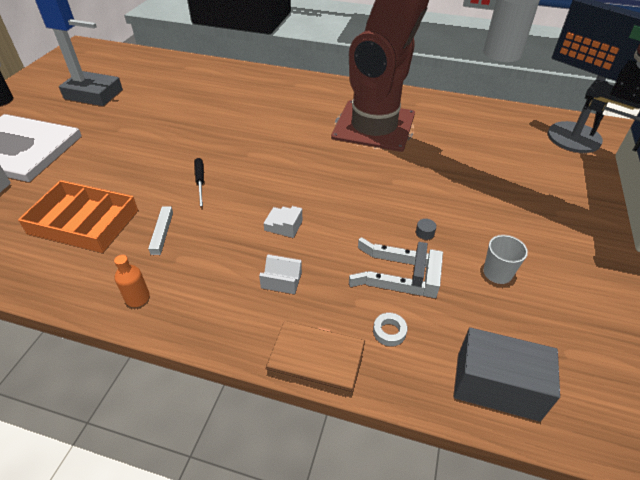

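View pics/side0.png

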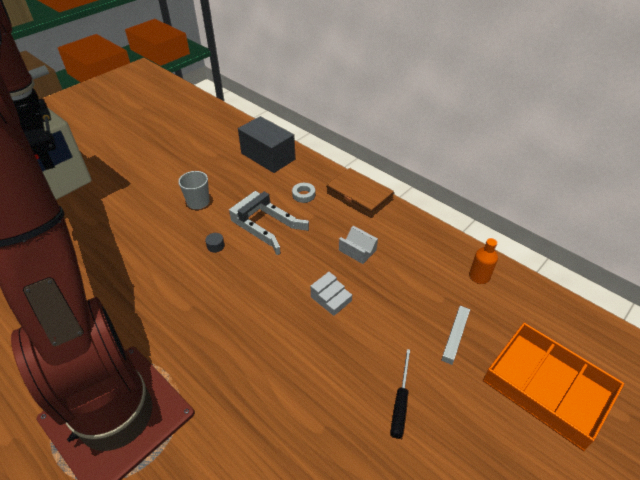

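Scene view: the V-block is at (281,274), the step block at (284,221), the fixture's mouth at (355,262) and its stop at (436,272). The plug gauge is at (426,229), the ring at (390,329) and the cup at (505,260). Side view: V-block (358,244), step block (331,293), stop (248,207), mouth (290,238). I'll enlarge both to get the corners.

```bash
python3 - <<'E'
from h import *
import pickle
d=pickle.load(open('v0.pkl','rb'))
for n,(x,y) in dict(scene=(250,195),side=(200,180)).items():
    c=d[n]['pixels'][y:y+150,x:x+200]; c=cv2.resize(c,None,fx=4,fy=4,interpolation=cv2.INTER_CUBIC)
    for i in range(0,200,20):
        cv2.putText(c,str(x+i),(i*4,10),0,.35,(0,255,255),1); cv2.line(c,(i*4,12),(i*4,18),(0,255,255),1)
    for i in range(0,150,20):
        cv2.putText(c,str(y+i),(0,i*4+4),0,.35,(0,255,255),1)
    cv2.imwrite(f'pics/{n}_crop.png',c)
E
```

```text
(no output)
```

View pics/scene_crop.png

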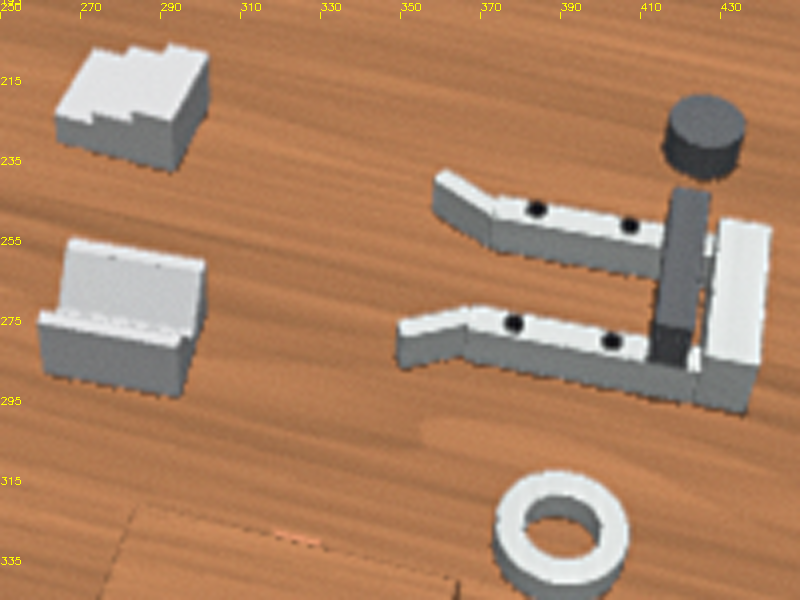

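View pics/side_crop.png

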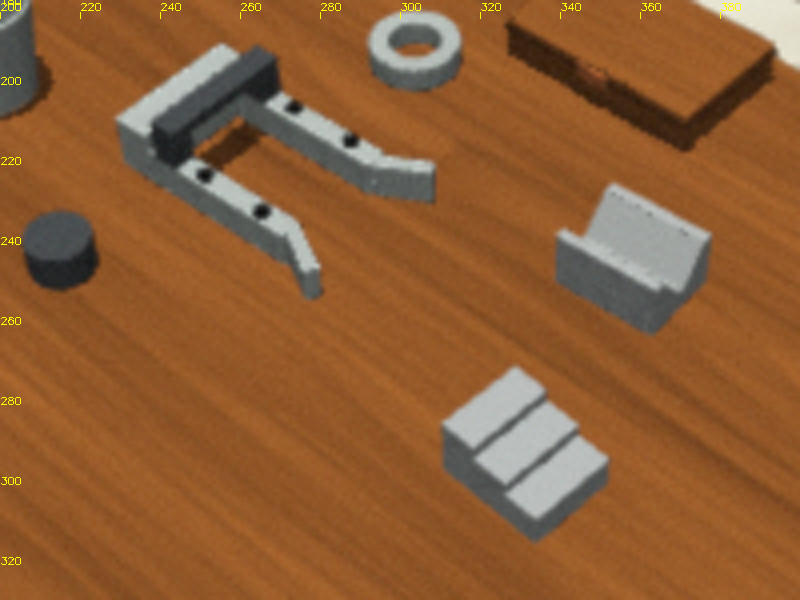

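The crops show matching top corners of both blocks, the stop and the rails in the two views. The step block's high end faces the stop. I'll triangulate these corners and check them against the given sizes.

```bash
cat >> h.py <<'E'
def ray(c,u,v):
    d=c['pose'][:3,:3]@np.array([(u-c['cx'])/c['fx'],-(v-c['cy'])/c['fy'],-1]); return c['pose'][:3,3],d/np.linalg.norm(d)
def plane(c,u,v,z):
    o,d=ray(c,u,v); return o+d*(z-o[2])/d[2]
def tri(r1,r2):
    A=np.zeros((3,3));b=np.zeros(3)
    for o,d in (r1,r2):
        P=np.eye(3)-np.outer(d,d);A+=P;b+=P@o
    p=np.linalg.solve(A,b); n=np.cross(r1[1],r2[1]); return p,abs(n@(r1[0]-r2[0]))/np.linalg.norm(n)
E
python3 - <<'E'
from h import *
import pickle
d=pickle.load(open('v0.pkl','rb'));S,D=d['scene'],d['side']
s=lambda p:(250+p[0]/4,195+p[1]/4)
t=lambda p:(200+p[0]/4,180+p[1]/4)
pts=dict(
 stop_or=((771,227),(117,120),45),stop_of=((760,363),(220,43),45),stop_if=((706,358),(240,52),45),
 railF_mouth=((468,305),(380,152),30),flareF_tip=((398,322),(434,162),30),
 railR_kink=((497,196),(297,218),30),flareR_tip=((445,170),(320,266),30),
 V_far_m=((38,313),(711,236),45),V_far_p=((183,344),(612,184),45),V_rob_m=((70,239),(655,290),45),V_rob_p=((205,262),(557,232),45),
 S_hi_rp=((208,53),(443,427),45),S_hi_fp=((170,122),(516,367),45),S_lo_rm=((92,48),(535,518),25),S_lo_fm=((57,115),(608,460),25))
for k,(a,b,z) in pts.items():
    p,e=tri(ray(S,*s(a)),ray(D,*t(b))); print(k,np.round(p*1000,1),'gap%.1f'%(e*1000),'planes',np.round(plane(S,*s(a),z/1000)[:2]*1000),np.round(plane(D,*t(b),z/1000)[:2]*1000))
print('rail inner, scene R top/bot, F top; side F top,bot, R top')
for c,f,ps in ((S,s,[((497,219),30),((660,253),30),((497,248),0),((660,278),0),((480,306),30),((650,333),30)]),(D,t,[((265,120),30),((365,180),30),((370,193),0)])):
    for p,z in ps: print(p,z,np.round(plane(c,*f(p),z/1000)[:2]*1000,1))
E
```

```text
stop_or [537.9 274.4  42.3] gap3.2 planes [539. 276.] [536. 270.]
stop_of [642.  280.5  44. ] gap2.2 planes [642. 281.] [641. 278.]
stop_if [644.6 255.6  45.4] gap6.9 planes [647. 253.] [644. 260.]
railF_mouth [643.  118.3  37.3] gap3.5 planes [636. 119.] [649. 122.]
flareF_tip [663.4  84.3  34.6] gap1.0 planes [659.  84.] [667.  87.]
railR_kink [558.2 115.   38.6] gap6.7 planes [547. 117.] [565. 118.]
flareR_tip [541.3  78.3  32.1] gap10.1 planes [535.  82.] [544.  74.]
V_far_m [ 725.8 -106.6   46.6] gap3.4 planes [ 724. -106.] [ 728. -107.]
V_far_p [721.6 -24.6  43.8] gap5.0 planes [721. -22.] [722. -28.]
V_rob_m [ 666.2 -109.5   43.8] gap0.7 planes [ 667. -109.] [ 665. -110.]
V_rob_p [661.6 -29.6  45.4] gap1.2 planes [661. -29.] [662. -30.]
S_hi_rp [492.5 -84.3  42.9] gap2.8 planes [494. -82.] [492. -87.]
S_hi_fp [558.  -86.2  43. ] gap0.9 planes [560. -85.] [557. -88.]
S_lo_rm [ 490.4 -162.7   24.8] gap0.3 planes [ 491. -163.] [ 490. -163.]
S_lo_fm [ 553.5 -164.2   22.2] gap2.9 planes [ 555. -162.] [ 552. -167.]
rail inner, scene R top/bot, F top; side F top,bot, R top
(497, 219) 30 [565.7 120.6]
(660, 253) 30 [564.2 217.1]
(497, 248) 0 [561.2 122.4]
(660, 278) 0 [556.1 220.4]
(480, 306) 30 [634.3 125.5]
(650, 333) 30 [625.7 221. ]
(265, 120) 30 [617.  205.8]
(365, 180) 30 [621.8 109.9]
(370, 193) 0 [635.7 120.7]
```

Heights (43–46, 22–25), block sizes (about 81×62) and rail spacing agree with the text. Next I'll work out the move for a closer wrist view over the lane and the blocks.

```bash
cat >> h.py <<'E'
def go(x,y,z,ang):
    """tool-frame dx,dy,dz (before turn) and turn so that tool y points along world angle ang (mod pi)"""
    s=sensors.observe(); M=R.from_quat(s['tool_rot']).as_matrix(); p=np.array(s['eef_pos'])
    cur=np.arctan2(M[1,1],M[0,1]); dw=(ang-cur+np.pi/2)%np.pi-np.pi/2
    print('clock %.2f'%s['clock'],'pos',np.round(p,4),'y-ang %.4f'%cur,'z',np.round(M[:,2],3),'w %.3f'%s['width'],'F',np.round(s['contact_force'],1),'q7 %.2f'%s['qpos'][6])
    print('tool d',np.round(M.T@(np.array([x,y,z])-p),4),'turn',round(-dw,4),'(positive tool z turn = clockwise from above)')
E
python3 - <<'E'
from h import *
s=sensors.observe(); print(np.round(R.from_quat(s['tool_rot']).as_matrix(),3))
print(np.round(optics.capture('wrist')['hand_eye'],3))
go(.62,.03,.33,-0.0)
E
```

```text
[[-0.929  0.371 -0.   ]
 [ 0.371  0.929 -0.001]
 [-0.    -0.001 -1.   ]]
[[-0.     0.96   0.281  0.077]
 [ 1.     0.     0.     0.   ]
 [-0.     0.281 -0.96  -0.161]
 [ 0.     0.     0.     1.   ]]
clock 0.15 pos [0.2409 0.6033 0.2219] y-ang 1.1910 z [-0.    -0.001 -1.   ] w 1.000 F [-0.4  0.5  0. ] q7 -0.06
tool d [-0.5647 -0.392  -0.1076] turn 1.191 (positive tool z turn = clockwise from above)
```

```bash
echo '[-0.04, -0.028, -0.008, 0, 1, -0.04, -0.028, -0.008, 0, 1, -0.04, -0.028, -0.008, 0, 1, -0.04, -0.028, -0.008, 0, 1, -0.04, -0.028, -0.008, 0, 1, -0.04, -0.028, -0.008, 0, 1, -0.04, -0.028, -0.008, 0, 1, -0.04, -0.028, -0.008, 0, 1, -0.04, -0.028, -0.008, 0, 1, -0.04, -0.028, -0.008, 0, 1, -0.04, -0.028, -0.008, 0, 1, -0.04, -0.028, -0.008, 0, 1]' | python3 drive.py
echo '[-0.04, -0.028, -0.006, 0, 1, -0.04, -0.028, -0.006, 0, 1, 0, 0, 0, 0.15, 1, 0, 0, 0, 0.15, 1, 0, 0, 0, 0.15, 1, 0, 0, 0, 0.15, 1, 0, 0, 0, 0.15, 1, 0, 0, 0, 0.15, 1, 0, 0, 0, 0.15, 1, 0, 0, 0, 0.14, 1, 0, 0, 0, 0, 1, 0, 0, 0, 0, 1]' | python3 drive.py
python3 - <<'E'
from h import *
import pickle
s=sensors.observe();c=optics.capture('wrist');go(.62,.03,.33,0)
T=np.eye(4);T[:3,:3]=R.from_quat(s['tool_rot']).as_matrix();T[:3,3]=s['eef_pos'];c['pose']=T@c['hand_eye']
pickle.dump(c,open('w1.pkl','wb'));print(c['fx'],c['cx'],c['cy'],np.round(c['pose'],3).tolist());cv2.imwrite('pics/w1.png',c['pixels'])
E
```

```text
clock: 1.35
eef_pos: [0.5628, 0.1118, 0.319]
tool_rot: [0.189, 0.982, 0.0, 0.0]
contact_force: [-0.6, 0.2, 0.7]
width: 1.002
finger_force: 0.0
clock: 2.55
eef_pos: [0.6157, 0.0321, 0.3304]
tool_rot: [0.705, 0.709, -0.0, -0.0]
contact_force: [0.2, 0.4, 0.5]
width: 1.001
finger_force: 0.0
clock 2.60 pos [0.6156 0.032  0.3304] y-ang 0.0050 z [-0. -0. -1.] w 1.004 F [ 0.7 -0.2 -0.4] q7 0.02
tool d [-0.002   0.0043  0.0004] turn 0.005 (positive tool z turn = clockwise from above)
390.55304108917375 319.867945586485 235.4122959768615 [[1.0, -0.005, -0.001, 0.616], [0.005, 0.96, 0.281, 0.11], [-0.001, -0.281, 0.96, 0.492], [0.0, 0.0, 0.0, 1.0]]
```

View pics/w1.png

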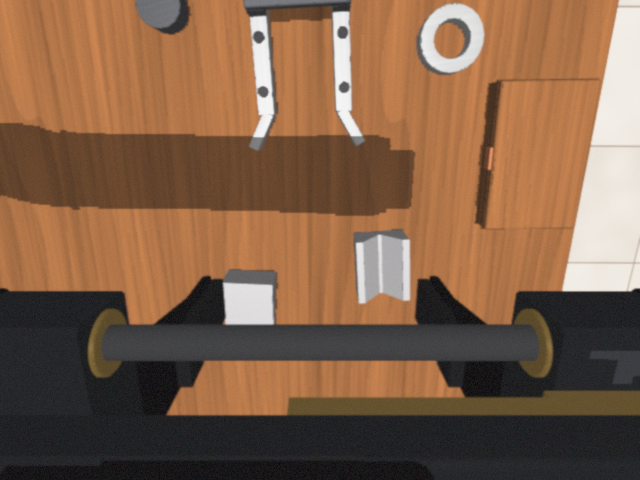

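The wrist view shows the lane from above: rails at columns 250–275 and 333–352 (rows 12–112), V-block at (383,267), step block at (249,298). I'll fit the edges by colour.

```bash
python3 - <<'E'
from h import *
import pickle
c=pickle.load(open('w1.pkl','rb'));im=c['pixels'];hsv=cv2.cvtColor(im,cv2.COLOR_BGR2HSV)
steel=(hsv[...,1]<60)&(hsv[...,2]>60); bright=steel&(hsv[...,2]>195)
for r in (30,60,100): print(r,[tuple(hsv[r,x,1:]) for x in range(264,282,2)],[tuple(hsv[r,x,1:]) for x in range(328,338,2)])
def edges(mask,rows,lo,hi,z):
    L=[];Rr=[]
    for r in rows:
        x=np.flatnonzero(mask[r,lo:hi])
        if len(x)>3: L.append(plane(c,lo+x[0]-.5,r,z)[:2]);Rr.append(plane(c,lo+x[-1]+.5,r,z)[:2])
    o=[]
    for A in (L,Rr):
        A=np.array(A);p=np.polyfit(A[:,1],A[:,0],1)
        k=abs(np.polyval(p,A[:,1])-A[:,0])<.0015;p=np.polyfit(A[k,1],A[k,0],1);o.append(p)
    y=np.array([a[1] for a in L]);print('y range',y.min().round(4),y.max().round(4))
    return o
for n,m,rows,lo,hi,z in (('railL',bright,range(15,108),240,300,.03),('railR',bright,range(15,104),310,365,.03),('V',steel,range(246,288),345,418,.045),('Sbright',bright,range(285,322),215,290,.045),('Vb',bright,range(246,288),345,418,.045)):
    e=edges(m,rows,lo,hi,z); print(n,[(round(p[0],4),'x@y0 %.4f'%p[1],'x@.15 %.4f'%np.polyval(p,.15),'x@-.07 %.4f'%np.polyval(p,-.07)) for p in e])
for n,x,lo,hi in(('V',365,220,315),('V',400,220,315),('S',235,260,324),('S',265,260,324),('bridge',300,0,14)):
    col=[(r,int(hsv[r,x,1]),int(hsv[r,x,2])) for r in range(lo,hi)]
    k=[i for i in range(1,len(col)) if abs(col[i][2]-col[i-1][2])>15 or abs(col[i][1]-col[i-1][1])>40]
    print(n,x,[(col[i][0],col[i][2],round(plane(c,x,col[i][0]-.5,.045)[1],4)) for i in k])
E
```

```text
30 [(np.uint8(1), np.uint8(236)), (np.uint8(0), np.uint8(219)), (np.uint8(0), np.uint8(112)), (np.uint8(89), np.uint8(115)), (np.uint8(150), np.uint8(178)), (np.uint8(146), np.uint8(183)), (np.uint8(147), np.uint8(185)), (np.uint8(150), np.uint8(182)), (np.uint8(152), np.uint8(179))] [(np.uint8(150), np.uint8(185)), (np.uint8(150), np.uint8(178)), (np.uint8(57), np.uint8(147)), (np.uint8(2), np.uint8(231)), (np.uint8(2), np.uint8(231))]
60 [(np.uint8(0), np.uint8(242)), (np.uint8(1), np.uint8(241)), (np.uint8(3), np.uint8(234)), (np.uint8(6), np.uint8(132)), (np.uint8(76), np.uint8(114)), (np.uint8(149), np.uint8(175)), (np.uint8(148), np.uint8(183)), (np.uint8(151), np.uint8(184)), (np.uint8(149), np.uint8(181))] [(np.uint8(154), np.uint8(181)), (np.uint8(150), np.uint8(180)), (np.uint8(139), np.uint8(169)), (np.uint8(7), np.uint8(193)), (np.uint8(1), np.uint8(241))]
100 [(np.uint8(1), np.uint8(243)), (np.uint8(0), np.uint8(243)), (np.uint8(0), np.uint8(244)), (np.uint8(0), np.uint8(243)), (np.uint8(1), np.uint8(215)), (np.uint8(8), np.uint8(100)), (np.uint8(131), np.uint8(148)), (n
[... 1312 characters left out ...]
122)), (230, 94, np.float64(-0.0135)), (238, 116, np.float64(-0.0234)), (239, 147, np.float64(-0.0246)), (240, 167, np.float64(-0.0259)), (299, 180, np.float64(-0.103)), (300, 180, np.float64(-0.1044))]
S 235 [(269, 123, np.float64(-0.064)), (270, 101, np.float64(-0.0653)), (282, 118, np.float64(-0.0812)), (283, 171, np.float64(-0.0825)), (284, 216, np.float64(-0.0838))]
S 265 [(270, 129, np.float64(-0.0651)), (271, 105, np.float64(-0.0664)), (272, 97, np.float64(-0.0677)), (284, 154, np.float64(-0.0836)), (285, 215, np.float64(-0.085))]
bridge 300 [(3, 106, np.float64(0.2249)), (4, 88, np.float64(0.224)), (5, 59, np.float64(0.2231)), (7, 75, np.float64(0.2213)), (8, 99, np.float64(0.2204))]
```

Lane width is 70.9 and the axis is x = 0.5964 − 0.0545·(y − 0.15). The V-block measures 64 × 80, centred at (0.694, −0.066) with its across direction at 0.07 rad. All of it fits the text. I'll grip its top edges 18 mm behind centre with the fingertips above the rail height.

```bash
python3 -c "
from h import *
go(.6953,-.084,.034,.068)"
```

```text
clock 2.60 pos [0.6156 0.032  0.3304] y-ang 0.0050 z [-0. -0. -1.] w 1.004 F [ 0.7 -0.2 -0.4] q7 0.02
tool d [-0.1164  0.0792  0.2964] turn -0.063 (positive tool z turn = clockwise from above)
```

```bash
echo '[-0.03, 0.02, 0.03, 0, 1, -0.03, 0.02, 0.03, 0, 1, -0.03, 0.02, 0.03, 0, 1, -0.0264, 0.0192, 0.03, 0, 1, 0, 0, 0.04, -0.063, 1, 0, 0, 0.04, 0, 1, 0, 0, 0.04, 0, 1, 0, 0, 0.02, 0, 1, 0, 0, 0, 0, 1, 0, 0, 0, 0, 1]' | python3 drive.py
python3 -c "
from h import *
go(.6953,-.084,.034,.068)
cv2.imwrite('pics/w2.png',optics.capture('wrist')['pixels'])"
```

```text
clock: 3.6
eef_pos: [0.6953, -0.0846, 0.0712]
tool_rot: [0.684, 0.73, 0.0, 0.0]
contact_force: [0.3, -0.7, 0.7]
width: 1.002
finger_force: 0.0
clock 3.60 pos [ 0.6953 -0.0846  0.0712] y-ang 0.0655 z [ 0. -0. -1.] w 1.002 F [ 0.3 -0.7  0.7] q7 0.39
tool d [0.0006 0.     0.0372] turn -0.0025 (positive tool z turn = clockwise from above)
```

View pics/w2.png

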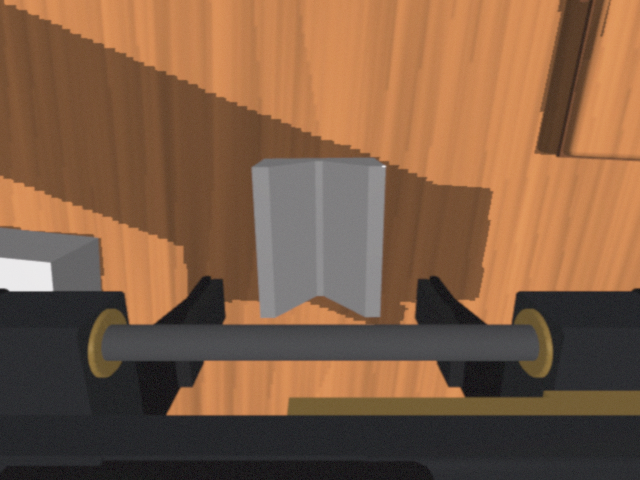

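The V-block sits symmetrically between the fingers (edges at columns 257 and 383, rear at row 315 or y ≈ −0.107), so I'll go down and grip.

```bash
echo '[0, 0, 0.02, 0, 1, 0, 0, 0.0172, 0, 1, 0, 0, 0, 0, 1, 0, 0, 0, 0, 0.6, 0, 0, 0, 0, 0.6, 0, 0, 0, 0, 0.6, 0, 0, 0, 0, 0.6, 0, 0, 0, 0, 0.6, 0, 0, 0, 0, 0.6]' | python3 drive.py 25
python3 -c "
from h import *
go(.6067,-.04,.034,.0545)"
```

```text
clock: 4.55
eef_pos: [0.6953, -0.0844, 0.0341]
tool_rot: [0.684, 0.729, 0.0, 0.0]
contact_force: [-1.9, 0.6, 6.2]
width: 0.733
finger_force: 25.0
clock 4.55 pos [ 0.6953 -0.0844  0.0341] y-ang 0.0641 z [ 0.001  0.    -1.   ] w 0.733 F [-1.9  0.6  6.2] q7 0.40
tool d [ 0.05   -0.0856  0.    ] turn 0.0096 (positive tool z turn = clockwise from above)
```

Gripped, width 64 mm. Next I'll slide it forward and across onto the lane's axis.

```bash
echo '[0.015, 0, 0, 0, 0.6, 0.02, 0, 0, 0, 0.6, 0.015, -0.01, 0, 0, 0.6, 0, -0.02, 0, 0, 0.6, 0, -0.02, 0, 0, 0.6, 0, -0.02, 0, 0.01, 0.6, 0, -0.0156, 0, 0, 0.6, 0, 0, 0, 0, 0.6, 0, 0, 0, 0, 0.6]' | python3 drive.py
python3 -c "
from h import *
go(.59635-.0545*(.07-.15),.07,.034,.0545)"
```

```text
clock: 5.45
eef_pos: [0.6051, -0.0398, 0.034]
tool_rot: [0.688, 0.726, -0.001, -0.001]
contact_force: [-11.0, 0.5, 16.2]
width: 0.734
finger_force: 25.0
clock 5.45 pos [ 0.6051 -0.0398  0.034 ] y-ang 0.0537 z [-0.003  0.001 -1.   ] w 0.734 F [-11.    0.5  16.2] q7 0.32
tool d [1.099e-01 1.500e-03 1.000e-04] turn -0.0008 (positive tool z turn = clockwise from above)
```

```bash
echo '[0.03, 0.0008, 0, 0, 0.6, 0.04, 0.0007, 0, 0, 0.6, 0.02, 0, 0, 0, 0.6, 0, 0, 0, 0, 0.6, 0, 0, 0, 0, 0.6]' | python3 drive.py
python3 - <<'E'
from h import *
import pickle
s=sensors.observe();c=optics.capture('wrist');go(.59635-.0545*(.07-.15),.07,.034,.0545)
T=np.eye(4);T[:3,:3]=R.from_quat(s['tool_rot']).as_matrix();T[:3,3]=s['eef_pos'];c['pose']=T@c['hand_eye']
pickle.dump(c,open('w3.pkl','wb'));cv2.imwrite('pics/w3.png',c['pixels'])
E
```

```text
clock: 5.95
eef_pos: [0.6041, 0.0537, 0.0341]
tool_rot: [0.687, 0.727, 0.001, -0.001]
contact_force: [0.4, 5.3, 1.3]
width: 0.733
finger_force: 25.0
clock 6.00 pos [0.6041 0.0535 0.034 ] y-ang 0.0566 z [ 0.001  0.003 -1.   ] w 0.731 F [-0.4  6.9  7.1] q7 0.16
tool d [ 0.0167 -0.0025  0.0001] turn 0.0021 (positive tool z turn = clockwise from above)
```

View pics/w3.png

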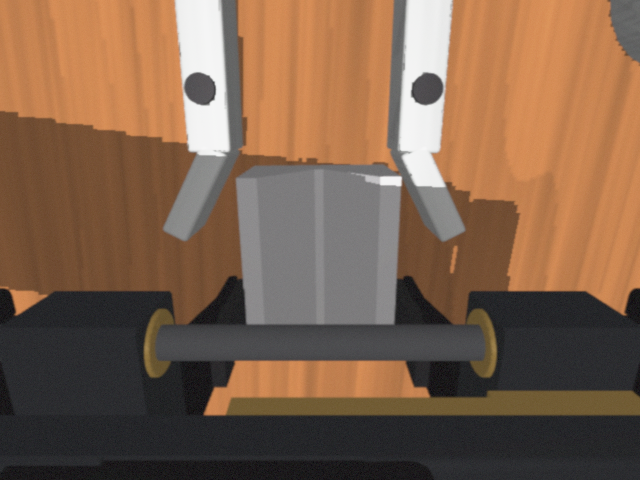

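The block's front is at row 175, centred on column 320, while the lane's middle is at about column 314. That means the block is 2.4 mm to the right, which agrees with the fit (dy −0.0025). I'll correct that and enter the lane.

```bash
echo '[0, -0.0025, 0, 0.002, 0.6, 0.02, 0, 0, 0, 0.6, 0.02, 0, 0, 0, 0.6, 0.02, 0, 0, 0, 0.6, 0, 0, 0, 0, 0.6, 0, 0, 0, 0, 0.6]' | python3 drive.py
python3 -c "
from h import *
go(.59635-.0545*(.197-.15),.197,.034,.0545)"
```

```text
clock: 6.6
eef_pos: [0.5985, 0.1123, 0.034]
tool_rot: [0.688, 0.726, 0.001, -0.0]
contact_force: [0.5, 5.0, 5.4]
width: 0.735
finger_force: 25.0
clock 6.60 pos [0.5985 0.1123 0.034 ] y-ang 0.0537 z [ 0.001  0.002 -1.   ] w 0.735 F [0.5 5.  5.4] q7 0.05
tool d [ 0.0848 -0.0002  0.0001] turn -0.0008 (positive tool z turn = clockwise from above)
```

```bash
echo '[0.02, 0, 0, 0, 0.6, 0.02, 0, 0, 0, 0.6, 0.02, 0, 0, 0, 0.6, 0.012, 0, 0, 0, 0.6, 0, 0, 0, 0, 0.6, 0, 0, 0, 0, 0.6]' | python3 drive.py
for i in 1 ; do echo '[0.004, 0, 0, 0, 0.6, 0.002, 0, 0, 0, 0.6, 0, 0, 0, 0, 0.6]' | python3 drive.py; done
echo '[0.003, 0, 0, 0, 0.6, 0, 0, 0, 0, 0.6, 0, 0, 0, 0, 0.6]' | python3 drive.py
```

```text
clock: 7.2
eef_pos: [0.5948, 0.1829, 0.034]
tool_rot: [0.688, 0.725, 0.001, 0.0]
contact_force: [1.0, 1.1, 5.0]
width: 0.738
finger_force: 25.0
clock: 7.5
eef_pos: [0.5947, 0.1852, 0.034]
tool_rot: [0.689, 0.725, -0.001, 0.001]
contact_force: [0.4, -7.8, 7.7]
width: 0.731
finger_force: 25.0
clock: 7.8
eef_pos: [0.5947, 0.1881, 0.034]
tool_rot: [0.689, 0.724, -0.001, 0.001]
contact_force: [0.8, -7.9, 7.3]
width: 0.731
finger_force: 25.0
```

```bash
echo '[0.003, 0, 0, 0, 0.6, 0, 0, 0, 0, 0.6, 0, 0, 0, 0, 0.6]' | python3 drive.py
echo '[0.003, 0, 0, 0, 0.6, 0, 0, 0, 0, 0.6, 0, 0, 0, 0, 0.6]' | python3 drive.py
echo '[0.003, 0, 0, 0, 0.6, 0, 0, 0, 0, 0.6, 0, 0, 0, 0, 0.6]' | python3 drive.py
```

```text
clock: 8.1
eef_pos: [0.5945, 0.1911, 0.034]
tool_rot: [0.689, 0.724, -0.0, 0.001]
contact_force: [0.3, -7.2, 7.7]
width: 0.731
finger_force: 25.0
clock: 8.4
eef_pos: [0.5945, 0.1916, 0.034]
tool_rot: [0.69, 0.724, -0.002, 0.002]
contact_force: [-0.4, -13.7, 8.9]
width: 0.728
finger_force: 25.0
clock: 8.7
eef_pos: [0.5942, 0.1919, 0.0339]
tool_rot: [0.69, 0.723, -0.003, 0.003]
contact_force: [-2.7, -21.0, 13.2]
width: 0.729
finger_force: 25.0
```

Resistance builds at y = 0.1916, which puts the stop at about 0.250, as the rail ends implied. I'll relax the push, open and rise, then check from the cameras.

```bash
echo '[-0.003, 0, 0, 0, 0.6, 0, 0, 0, 0, 0.6, 0, 0, 0, 0, 0.85, 0, 0, 0, 0, 0.85, 0, 0, 0, 0, 0.85, 0, 0, -0.02, 0, 0.85, -0.03, 0, -0.05, 0, 0.85, -0.05, 0, -0.02, 0, 1, -0.05, 0, -0.0, 0, 1, 0, 0, 0, 0, 1, 0, 0, 0, 0, 1]' | python3 drive.py
python3 - <<'E'
from h import *
import pickle
s=sensors.observe();c=optics.capture('wrist');go(.59635-.0545*(.07-.15),.07,.034,.0545)
T=np.eye(4);T[:3,:3]=R.from_quat(s['tool_rot']).as_matrix();T[:3,3]=s['eef_pos'];c['pose']=T@c['hand_eye']
pickle.dump(c,open('w4.pkl','wb'))
im=c['pixels'][:290].copy()
e=optics.capture('scene');pickle.dump(e,open('s4.pkl','wb'))
x=e['pixels'][215:305,250:450];x=cv2.resize(x,(640,288),interpolation=cv2.INTER_CUBIC)
cv2.imwrite('pics/w4.png',np.vstack([im,x]))
E
```

```text
clock: 9.8
eef_pos: [0.5993, 0.0739, 0.1149]
tool_rot: [0.689, 0.724, 0.0, -0.0]
contact_force: [0.1, 1.6, 0.3]
width: 0.995
finger_force: 0.0
clock 9.85 pos [0.5991 0.0758 0.1146] y-ang 0.0522 z [-0.     0.001 -1.   ] w 0.994 F [0.7 1.2 0.1] q7 0.06
tool d [-0.0059  0.0013  0.0805] turn -0.0023 (positive tool z turn = clockwise from above)
```

View pics/w4.png

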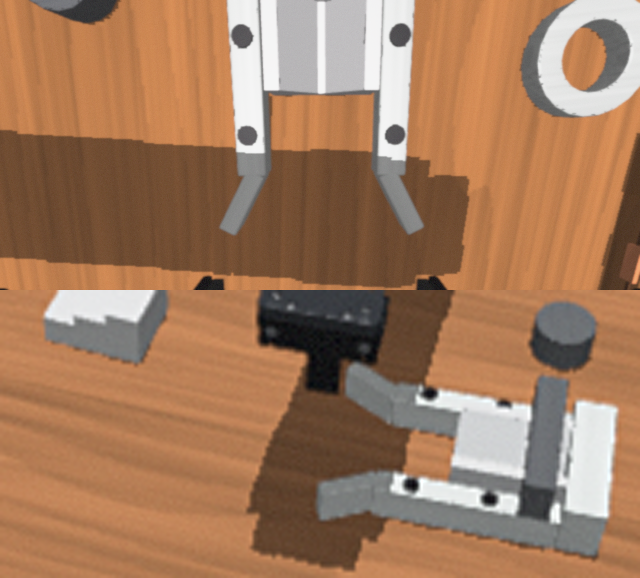

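The V-block is in the lane with its tail at row 93, and the rails' inner kinks are at about row 174. I'll measure the gap between them, which should be 50 mm when home, and the stop's visible edge from the scene camera.

```bash
python3 - <<'E'
from h import *
import pickle
c=pickle.load(open('w4.pkl','rb'));hsv=cv2.cvtColor(c['pixels'],cv2.COLOR_BGR2HSV)
for x in (290,310,335,355): print(x,[(r,int(hsv[r,x,1]),int(hsv[r,x,2])) for r in range(86,100)])
for r in range(160,184,3): print(r,[int(hsv[r,x,2]) for x in range(238,276,3)],[int(hsv[r,x,2]) for x in range(368,408,3)])
for r in (90.5,92.5,94.5): print('V tail top z45 row',r,plane(c,320,r,.045)[1].round(4),'z0',plane(c,320,r,0)[1].round(4))
for r in (158,165,170,174,178): print('row',r,'z30',plane(c,265,r,.03)[:2].round(4),'z0',plane(c,265,r,0)[:2].round(4))
E
```

```text
290 [(86, 1, 182), (87, 3, 185), (88, 4, 185), (89, 3, 182), (90, 2, 169), (91, 2, 129), (92, 2, 104), (93, 3, 99), (94, 29, 104), (95, 83, 113), (96, 138, 151), (97, 151, 196), (98, 154, 208), (99, 155, 205)]
310 [(86, 3, 183), (87, 6, 185), (88, 3, 181), (89, 4, 183), (90, 1, 183), (91, 6, 178), (92, 3, 156), (93, 9, 119), (94, 60, 127), (95, 129, 174), (96, 147, 200), (97, 148, 203), (98, 155, 202), (99, 150, 204)]
335 [(86, 3, 195), (87, 3, 192), (88, 4, 192), (89, 4, 192), (90, 3, 192), (91, 4, 180), (92, 2, 146), (93, 7, 109), (94, 35, 103), (95, 110, 132), (96, 142, 179), (97, 152, 186), (98, 150, 187), (99, 148, 190)]
355 [(86, 1, 192), (87, 4, 194), (88, 1, 191), (89, 1, 181), (90, 5, 154), (91, 4, 117), (92, 5, 98), (93, 10, 100), (94, 70, 128), (95, 135, 168), (96, 152, 178), (97, 152, 180), (98, 153, 178), (99, 149, 181)]
160 [132, 140, 142, 138, 141, 138, 141, 139, 138, 109, 98, 106, 111] [117, 110, 100, 112, 139, 140, 142, 137, 176, 178, 175, 171, 203, 108]
163 [129, 140, 139, 139, 139, 137, 140, 136, 134, 110, 97, 106, 114] [118, 113, 98, 115, 138, 143, 141, 138, 137, 
[... 526 characters left out ...]
 105, 101, 112, 126, 134, 138, 141, 139, 126, 112, 110, 108]
178 [113, 113, 132, 137, 137, 139, 139, 138, 126, 101, 110, 111, 111] [125, 120, 114, 101, 121, 137, 136, 137, 137, 138, 137, 108, 111, 108]
181 [113, 119, 134, 138, 137, 138, 140, 138, 110, 109, 112, 107, 111] [123, 119, 112, 107, 104, 133, 133, 136, 138, 141, 141, 126, 109, 109]
V tail top z45 row 90.5 0.1677 z0 0.1709
V tail top z45 row 92.5 0.1667 z0 0.1697
V tail top z45 row 94.5 0.1656 z0 0.1684
row 158 z30 [0.5628 0.1278] z0 [0.5588 0.1249]
row 165 z30 [0.5628 0.1234] z0 [0.5588 0.12  ]
row 170 z30 [0.5629 0.1203] z0 [0.5589 0.1166]
row 174 z30 [0.5629 0.1178] z0 [0.5589 0.1138]
row 178 z30 [0.5629 0.1153] z0 [0.5589 0.1109]
```

The gap is about 50 mm, so the V-block is home. Next is the step block: hover over its high step and look.

```bash
python3 -c "
from h import *
go(.5247,-.115,.12,-.04)"
```

```text
clock 9.90 pos [0.599  0.0766 0.1144] y-ang 0.0538 z [-0.001  0.001 -1.   ] w 0.996 F [ 0.7  0.5 -0.2] q7 0.06
tool d [-0.1874 -0.0845 -0.0057] turn 0.0938 (positive tool z turn = clockwise from above)
```

```bash
echo '[-0.04, -0.02, -0.0057, 0, 1, -0.04, -0.02, 0, 0, 1, -0.04, -0.02, 0, 0, 1, -0.04, -0.0245, 0, 0, 1, -0.0274, 0, 0, 0.094, 1, 0, 0, 0, 0, 1, 0, 0, 0, 0, 1]' | python3 drive.py
python3 - <<'E'
from h import *
import pickle
s=sensors.observe();c=optics.capture('wrist');go(.5247,-.098,.034,-.04)
T=np.eye(4);T[:3,:3]=R.from_quat(s['tool_rot']).as_matrix();T[:3,3]=s['eef_pos'];c['pose']=T@c['hand_eye']
pickle.dump(c,open('w5.pkl','wb'));cv2.imwrite('pics/w5.png',c['pixels'])
E
```

```text
clock: 10.6
eef_pos: [0.5251, -0.1153, 0.1203]
tool_rot: [0.721, 0.693, -0.0, -0.0]
contact_force: [0.9, 1.3, -0.2]
width: 1.003
finger_force: 0.0
clock 10.65 pos [ 0.5252 -0.1145  0.1202] y-ang -0.0384 z [-0.001  0.    -1.   ] w 1.002 F [0.6 0.9 0.2] q7 0.27
tool d [ 0.0165 -0.001   0.0862] turn 0.0016 (positive tool z turn = clockwise from above)
```

View pics/w5.png

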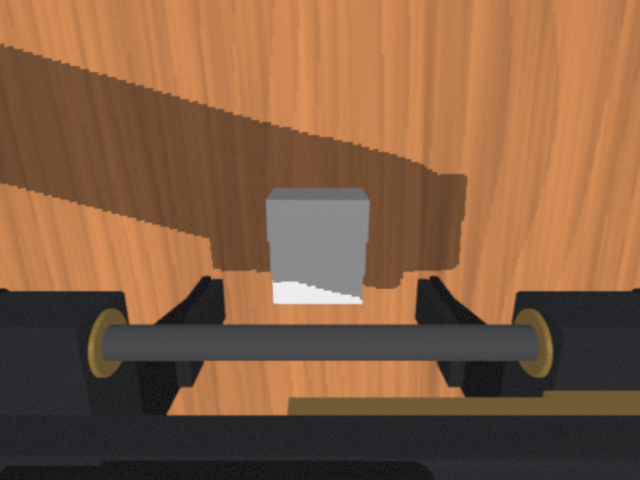

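The step block appears with its front top edge at row 199 (columns 267–369) and its tail at row 303 (columns 273–363). It is square to the tool and about 2 px to the left.

```bash
python3 - <<'E'
from h import *
import pickle
c=pickle.load(open('w5.pkl','rb'))
f=[plane(c,u,199,.045)[:2] for u in(267,369)];b=[plane(c,u,303,.025)[:2] for u in(273,363)]
print(np.round(f,4),np.round(b,4)); F=np.mean(f,0);B=np.mean(b,0);d=(F-B)/np.linalg.norm(F-B);print(np.linalg.norm(F-B),np.linalg.norm(f[0]-f[1]),np.linalg.norm(b[0]-b[1]),d)
ang=np.arctan2(d[1],d[0])-np.pi/2;g=F-.0135*d;print(g,ang);go(g[0],g[1],.034,ang)
E
```

```text
[[ 0.4941 -0.0824]
 [ 0.5568 -0.0849]] [[ 0.4896 -0.1623]
 [ 0.5545 -0.1649]]
0.08002336547101813 0.06272958806572197 0.06495662434478358 [0.04287048 0.99908064]
[ 0.52486031 -0.09714617] -0.04288362585335581
clock 10.65 pos [ 0.5252 -0.1145  0.1202] y-ang -0.0384 z [-0.001  0.    -1.   ] w 1.002 F [0.6 0.9 0.2] q7 0.27
tool d [ 0.0174 -0.0009  0.0862] turn 0.0045 (positive tool z turn = clockwise from above)
```

```bash
echo '[0.0174, -0.001, 0.03, 0.004, 1, 0, 0, 0.03, 0, 1, 0, 0, 0.0262, 0, 1, 0, 0, 0, 0, 1, 0, 0, 0, 0, 0.6, 0, 0, 0, 0, 0.6, 0, 0, 0, 0, 0.6, 0, 0, 0, 0, 0.6, 0, 0, 0, 0, 0.6, 0, 0, 0, 0, 0.6]' | python3 drive.py 25
python3 -c "
from h import *
go(.6078,-.06,.034,.0545)"
```

```text
clock: 11.65
eef_pos: [0.5247, -0.099, 0.0353]
tool_rot: [0.723, 0.691, 0.001, -0.0]
contact_force: [-2.5, 1.4, 7.4]
width: 0.735
finger_force: 25.0
clock 11.65 pos [ 0.5247 -0.099   0.0353] y-ang -0.0461 z [ 0.001  0.001 -1.   ] w 0.735 F [-2.5  1.4  7.4] q7 0.32
tool d [0.0428 0.0812 0.0014] turn -0.1006 (positive tool z turn = clockwise from above)
```

```bash
echo '[0.01, 0.01, 0, -0.02, 0.6, 0.01, 0.02, 0, -0.03, 0.6, 0.01, 0.02, 0, -0.03, 0.6, 0.01, 0.02, 0, -0.02, 0.6, 0, 0.005, 0, 0, 0.6, 0, 0, 0, 0, 0.6, 0, 0, 0, 0, 0.6]' | python3 drive.py
python3 -c "
from h import *
go(.59635-.0545*(.05-.15),.05,.0353,.0545)"
```

```text
clock: 12.35
eef_pos: [0.5996, -0.0584, 0.0351]
tool_rot: [0.688, 0.726, 0.0, -0.001]
contact_force: [-3.6, 3.3, 7.9]
width: 0.733
finger_force: 24.9
clock 12.35 pos [ 0.5996 -0.0584  0.0351] y-ang 0.0545 z [-0.001  0.001 -1.   ] w 0.733 F [-3.6  3.3  7.9] q7 0.36
tool d [ 0.1081  0.0081 -0.    ] turn 0.0 (positive tool z turn = clockwise from above)
```

```bash
echo '[0.02, 0.004, 0, 0, 0.6, 0.03, 0.004, 0, 0, 0.6, 0.03, 0, 0, 0, 0.6, 0.02, 0, 0, 0, 0.6, 0.008, 0, 0, 0, 0.6, 0, 0, 0, 0, 0.6, 0, 0, 0, 0, 0.6]' | python3 drive.py
python3 - <<'E'
from h import *
import pickle
s=sensors.observe();c=optics.capture('wrist');go(.59635-.0545*(.15-.15),.15,.0353,.0545)
T=np.eye(4);T[:3,:3]=R.from_quat(s['tool_rot']).as_matrix();T[:3,3]=s['eef_pos'];c['pose']=T@c['hand_eye']
pickle.dump(c,open('w6.pkl','wb'));cv2.imwrite('pics/w6.png',c['pixels'])
E
```

```text
clock: 13.05
eef_pos: [0.603, 0.0492, 0.0357]
tool_rot: [0.688, 0.726, 0.001, 0.001]
contact_force: [0.2, -0.4, 5.8]
width: 0.729
finger_force: 25.0
clock 13.10 pos [0.603  0.0491 0.0356] y-ang 0.0540 z [ 0.003  0.    -1.   ] w 0.732 F [ 0.7 -0.2  4.8] q7 0.17
tool d [ 0.1011 -0.0012  0.0004] turn -0.0005 (positive tool z turn = clockwise from above)
```

View pics/w6.png

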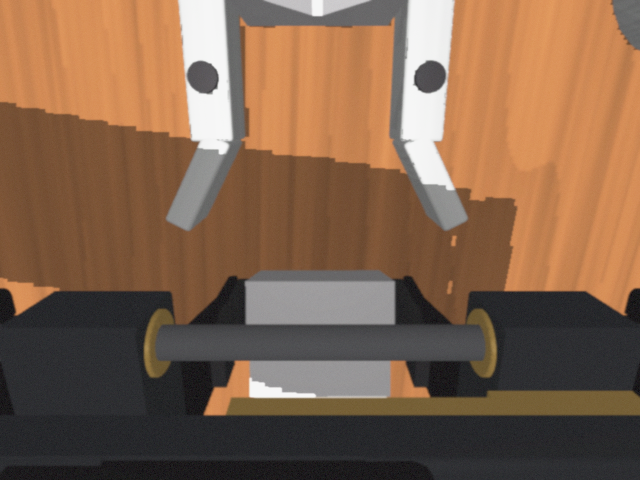

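The step block's front is centred on column 320 and the lane on about column 317, so it needs 1.2 mm of correction, as the fit also says.

```bash
echo '[0.01, -0.0013, 0, 0, 0.6, 0.02, 0, 0, 0, 0.6, 0.02, 0, 0, 0, 0.6, 0.02, 0, 0, 0, 0.6, 0.02, 0, 0, 0, 0.6, 0.005, 0, 0, 0, 0.6, 0, 0, 0, 0, 0.6, 0, 0, 0, 0, 0.6]' | python3 drive.py
echo '[0.003, 0, 0, 0, 0.6, 0.003, 0, 0, 0, 0.6, 0, 0, 0, 0, 0.6, 0, 0, 0, 0, 0.6]' | python3 drive.py
echo '[0.003, 0, 0, 0, 0.6, 0, 0, 0, 0, 0.6, 0, 0, 0, 0, 0.6]' | python3 drive.py
```

```text
clock: 13.9
eef_pos: [0.5965, 0.1434, 0.0355]
tool_rot: [0.688, 0.726, 0.001, 0.001]
contact_force: [0.7, -2.8, 5.6]
width: 0.731
finger_force: 25.0
clock: 14.3
eef_pos: [0.5963, 0.1474, 0.0355]
tool_rot: [0.688, 0.725, -0.0, 0.002]
contact_force: [0.3, -6.7, 6.5]
width: 0.733
finger_force: 25.0
clock: 14.6
eef_pos: [0.5961, 0.1501, 0.0355]
tool_rot: [0.689, 0.725, -0.0, 0.002]
contact_force: [1.1, -8.4, 7.2]
width: 0.736
finger_force: 25.0
```

```bash
echo '[0.003, 0, 0, 0, 0.6, 0, 0, 0, 0, 0.6, 0, 0, 0, 0, 0.6]' | python3 drive.py
echo '[0.003, 0, 0, 0, 0.6, 0, 0, 0, 0, 0.6, 0, 0, 0, 0, 0.6]' | python3 drive.py
echo '[0.003, 0, 0, 0, 0.6, 0, 0, 0, 0, 0.6, 0, 0, 0, 0, 0.6]' | python3 drive.py
```

```text
clock: 14.9
eef_pos: [0.596, 0.153, 0.0355]
tool_rot: [0.689, 0.725, -0.0, 0.002]
contact_force: [-0.4, -8.3, 6.8]
width: 0.732
finger_force: 25.0
clock: 15.2
eef_pos: [0.5958, 0.1561, 0.0355]
tool_rot: [0.689, 0.725, -0.0, 0.002]
contact_force: [0.5, -7.6, 6.9]
width: 0.73
finger_force: 25.0
clock: 15.5
eef_pos: [0.5958, 0.157, 0.0355]
tool_rot: [0.689, 0.725, -0.001, 0.002]
contact_force: [-0.1, -13.6, 8.1]
width: 0.731
finger_force: 25.0
```

Contact. I'll push a little further so both parts seat, then relax, open and rise.

```bash
echo '[0.003, 0, 0, 0, 0.6, 0.003, 0, 0, 0, 0.6, 0, 0, 0, 0, 0.6, 0, 0, 0, 0, 0.6]' | python3 drive.py
echo '[-0.004, 0, 0, 0, 0.6, -0.002, 0, 0, 0, 0.6, 0, 0, 0, 0, 0.6, 0, 0, 0, 0, 0.85, 0, 0, 0, 0, 0.85, 0, 0, 0, 0, 0.85, 0, 0, -0.02, 0, 0.85, -0.02, 0, -0.05, 0, 0.85, -0.05, 0, -0.02, 0, 1, -0.03, 0, 0, 0, 1, 0, 0, 0, 0, 1, 0, 0, 0, 0, 1]' | python3 drive.py
python3 - <<'E'
from h import *
import pickle
s=sensors.observe();c=optics.capture('wrist');go(.6,.07,.034,.0545)
T=np.eye(4);T[:3,:3]=R.from_quat(s['tool_rot']).as_matrix();T[:3,3]=s['eef_pos'];c['pose']=T@c['hand_eye']
pickle.dump(c,open('w7.pkl','wb'))
e=optics.capture('scene');x=cv2.resize(e['pixels'][215:305,250:450],(640,288),interpolation=cv2.INTER_CUBIC)
cv2.imwrite('pics/w7.png',np.vstack([c['pixels'][:300],x]))
E
```

```text
clock: 15.9
eef_pos: [0.5958, 0.1575, 0.0354]
tool_rot: [0.69, 0.723, -0.003, 0.004]
contact_force: [-0.4, -26.3, 11.6]
width: 0.734
finger_force: 25.0
clock: 17.1
eef_pos: [0.5994, 0.067, 0.1193]
tool_rot: [0.688, 0.726, 0.0, -0.0]
contact_force: [0.0, 0.7, -0.0]
width: 0.993
finger_force: 0.0
clock 17.15 pos [0.5993 0.0682 0.119 ] y-ang 0.0549 z [-0.001  0.001 -1.   ] w 0.995 F [-0.5  1.3 -0.3] q7 0.09
tool d [0.0017 0.0008 0.085 ] turn 0.0004 (positive tool z turn = clockwise from above)
```

View pics/w7.png

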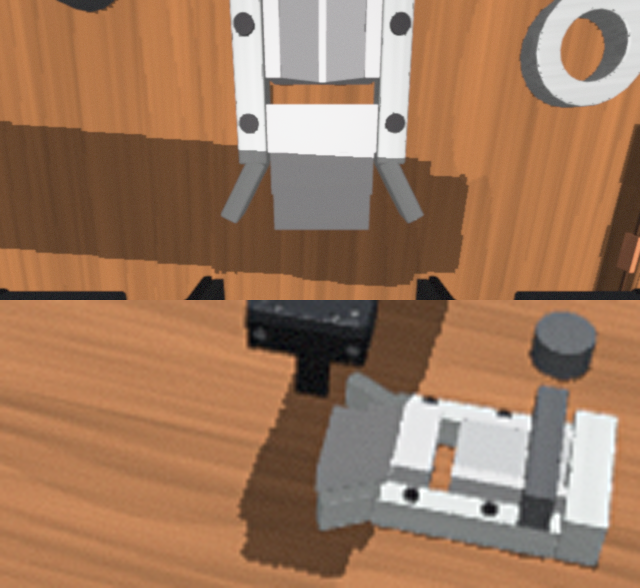

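The view shows a gap of about 15 mm between the V-block's tail (row 83) and the step block's front (row 104), so the step block slipped in the fingers. It is square in the lane with its tail at row 229. I'll push it home from behind with closed fingers, low on the tail.

```bash
python3 - <<'E'
from h import *
import pickle
c=pickle.load(open('w7.pkl','rb'))
print('Vtail z0',plane(c,320,84,0)[:2],'V z45',plane(c,320,80.5,.045)[:2],'S front z45',plane(c,322,104,.045)[:2],'S tail z25',plane(c,322,229,.025)[:2], 'kink z30', plane(c,265,163,.03)[1])
go(.59635-.0545*(.04-.15),.04,.012,.0545)
E
```

```text
Vtail z0 [0.59445795 0.16840472] V z45 [0.59457147 0.16640096] S front z45 [0.59637727 0.15391222] S tail z25 [0.60078554 0.07430457] kink z30 0.11714364709940876
clock 17.20 pos [0.5992 0.0687 0.1189] y-ang 0.0559 z [-0.001  0.001 -1.   ] w 0.998 F [-0.7  0.6  0.2] q7 0.09
tool d [-0.0289  0.0016  0.1069] turn 0.0014 (positive tool z turn = clockwise from above)
```

```bash
echo '[-0.03, 0.0016, 0, 0, 0, 0, 0, 0, 0, 0, 0, 0, 0.02, 0, 0, 0, 0, 0.02, 0, 0, 0, 0, 0, 0, 0, 0, 0, 0.03, 0, 0, 0, 0, 0.025, 0, 0, 0, 0, 0.01, 0, 0, 0, 0, 0, 0, 0, 0, 0, 0, 0, 0]' | python3 drive.py 20
echo '[0.01, 0, 0, 0, 0, 0.01, 0, 0, 0, 0, 0.006, 0, 0, 0, 0, 0, 0, 0, 0, 0, 0, 0, 0, 0, 0]' | python3 drive.py
```

```text
clock: 18.2
eef_pos: [0.6035, 0.0373, 0.0155]
tool_rot: [0.688, 0.726, 0.0, 0.0]
contact_force: [-0.9, 0.1, 0.4]
width: 0.172
finger_force: 0.0
clock: 18.7
eef_pos: [0.6013, 0.0636, 0.0144]
tool_rot: [0.688, 0.726, 0.0, -0.0]
contact_force: [-0.3, 1.0, 0.0]
width: 0.006
finger_force: 0.0
```

```bash
echo '[0.004, 0, 0, 0, 0, 0.004, 0, 0, 0, 0, 0.004, 0, 0, 0, 0, 0, 0, 0, 0, 0, 0, 0, 0, 0, 0]' | python3 drive.py
echo '[0.003, 0, 0, 0, 0, 0.002, 0, 0, 0, 0, 0, 0, 0, 0, 0, 0, 0, 0, 0, 0]' | python3 drive.py
echo '[0.002, 0, 0, 0, 0, 0, 0, 0, 0, 0, 0, 0, 0, 0, 0]' | python3 drive.py
```

```text
clock: 19.2
eef_pos: [0.6008, 0.0753, 0.0143]
tool_rot: [0.688, 0.726, 0.0, -0.0]
contact_force: [0.4, -2.5, 1.3]
width: 0.003
finger_force: 1.3
clock: 19.6
eef_pos: [0.6006, 0.0772, 0.0143]
tool_rot: [0.689, 0.725, -0.001, 0.001]
contact_force: [1.1, -10.3, 1.7]
width: 0.004
finger_force: 5.4
clock: 19.9
eef_pos: [0.6006, 0.0773, 0.0144]
tool_rot: [0.689, 0.725, -0.002, 0.002]
contact_force: [0.8, -15.6, 1.7]
width: 0.002
finger_force: 7.8
```

```bash
echo '[0.002, 0, 0, 0, 0, 0, 0, 0, 0, 0, 0, 0, 0, 0, 0]' | python3 drive.py
echo '[0.002, 0, 0, 0, 0, 0, 0, 0, 0, 0, 0, 0, 0, 0, 0]' | python3 drive.py
```

```text
clock: 20.2
eef_pos: [0.6005, 0.0774, 0.0144]
tool_rot: [0.689, 0.724, -0.002, 0.003]
contact_force: [2.0, -20.1, 2.0]
width: 0.005
finger_force: 10.2
clock: 20.5
eef_pos: [0.6005, 0.0775, 0.0144]
tool_rot: [0.69, 0.724, -0.003, 0.003]
contact_force: [1.4, -25.4, 2.2]
width: 0.007
finger_force: 12.6
```

It stops solidly at 0.0773. I'll back off, rise and look.

```bash
echo '[-0.01, 0, 0, 0, 0, -0.03, 0, 0, 0, 0, 0, 0, -0.04, 0, 0, 0, 0, -0.04, 0, 0, 0, 0, -0.04, 0, 0, 0, 0, -0.02, 0, 0, 0, 0, 0, 0, 0, 0, 0, 0, 0, 0]' | python3 drive.py
python3 - <<'E'
from h import *
import pickle
s=sensors.observe();c=optics.capture('wrist');go(.6,.07,.034,.0545)
T=np.eye(4);T[:3,:3]=R.from_quat(s['tool_rot']).as_matrix();T[:3,3]=s['eef_pos'];c['pose']=T@c['hand_eye']
pickle.dump(c,open('w8.pkl','wb'))
e=optics.capture('scene');x=cv2.resize(e['pixels'][215:305,250:450],(640,288),interpolation=cv2.INTER_CUBIC)
cv2.imwrite('pics/w8.png',np.vstack([c['pixels'][:300],x]))
# bystanders moved? difference with the first view
import pickle
d=pickle.load(open('v0.pkl','rb'))['scene']['pixels']
df=cv2.absdiff(d,e['pixels']).max(2)>50
for n,(x,y) in dict(plug=(426,229),ring=(390,329),cup=(505,260),par=(161,230),driver=(200,180)).items(): print(n,df[y-28:y+28,x-28:x+28].sum() if n!='plug' else df[y-12:y+12,x-12:x+12].sum())
E
```

```text
clock: 21.3
eef_pos: [0.6021, 0.0474, 0.1541]
tool_rot: [0.687, 0.726, 0.0, -0.0]
contact_force: [-0.3, 0.0, -0.7]
width: 0.006
finger_force: 0.0
clock 21.35 pos [0.6016 0.0471 0.1533] y-ang 0.0551 z [-0.001  0.001 -1.   ] w 0.006 F [-0.8  1.1 -1. ] q7 0.11
tool d [ 0.0228 -0.0002  0.1193] turn 0.0006 (positive tool z turn = clockwise from above)
plug 0
ring 0
cup 0
par 0
driver 0
```

View pics/w8.png

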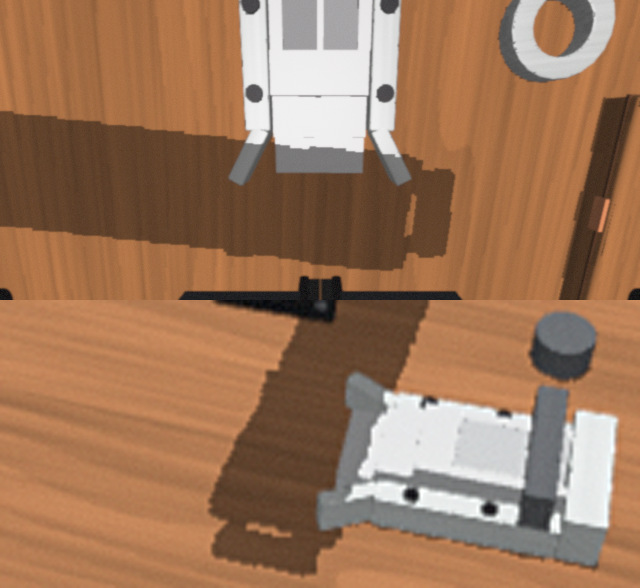

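Both parts are now up against each other, with the step block's tail at row 172 and the kinks at about row 130, and no bystander has changed. One last check: the tail should stick out 30 mm. Then I hand in.

```bash
python3 - <<'E'
from h import *
import pickle
c=pickle.load(open('w8.pkl','rb'))
k=plane(c,268,131,.03)[1];t=plane(c,320,172,.025)[1];print(k,t,k-t)
if abs(k-t-.03)<.004: print(arm.hand_in())
E
```

```text
0.1162452984558984 0.08887333183515375 0.027371966620744648
the job is handed in; nothing more can be done
None
```

The V-block sits home against the end stop under the bridge, with the step block pushed up against it, and the job is handed in at about 21 s; the step block slipped in the grip and stopped 14 mm short, so I pushed it home from behind, its tail then measured 27 mm out of the rails (30 nominal), and the scene camera showed no change in the other things on the bench.

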